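# Find the tired hold-down spring

### The job

Three hold-down leaf springs are clamped side by side in the test jig; one is tired: it reaches its stop under less than 7 N. From the robot's left to its right, gently press each free tip down to its stop and hold it there a moment to feel how stiff it is. Then set the white collar fully down over the tired spring's post, confirm by pressing that tip to its stop once more, holding it there a moment with less than 7 N, let everything go, and leave the other things on the bench alone.

Things in the scene. Friction and masses are not known exactly. Their poses are not given: they have to be found in the camera images.
- jig: The test jig: a fixed grey base plate on the bench, 160 (x) x 270 (y) x 10 mm high. Origin: centre of its underside. x points away from the robot (turned by up to 0.25 rad), y along the row of springs, +y to the robot's left. Three holders stand on it in a row at about y = +80, 0 and -80 mm; which stands where varies.
- clip_a: One of three alike fixed spring holders: foot 120 (x) x 36 (y) x 8 mm; at its robot end a clamp 35 x 36 mm with a dark top (clamp bar) 36 mm above the holder's underside; from it a steel leaf spring, 14 mm wide, 2 mm thick, runs level 68 mm out to +x at 28 mm height. Origin: centre of the underside, 10 mm above the bench.
- post_a (a point): Foot of this holder's steel post, on top of the clamp bar: the post is upright, 10 mm in diameter and rises 18 mm above this point (from 46 to 64 mm above the bench).
- pad_a (a point): Top centre of the round press pad (12 mm across, 3 mm high) near the free tip of this holder's spring, where it is pressed; 42 mm above the bench when free; moves with the spring. The stop is the fixed steel pillar below; the way down to it is 8 to 12 mm, different for each spring.
- leaf_a: This holder's leaf spring. Origin: on its bending line at the clamp, mid-thickness, 38 mm above the bench; x runs along it to the tip; the pad is 58 mm out. It springs back when let go. More than 20 N spoils it. Force rises evenly; the tired spring (0.3 to 0.5 N per mm at the pad) meets its stop under 5 N, the others (0.8 to 1.3 N per mm) at 8 to 11 N; beyond the stop it climbs steeply. Which is tired can only be felt.
- clip_b: One of three alike fixed spring holders: foot 120 (x) x 36 (y) x 8 mm; at its robot end a clamp 35 x 36 mm with a dark top (clamp bar) 36 mm above the holder's underside; from it a steel leaf spring, 14 mm wide, 2 mm thick, runs level 68 mm out to +x at 28 mm height. Origin: centre of the underside, 10 mm above the bench.
- post_b (a point): Foot of this holder's steel post, on top of the clamp bar: the post is upright, 10 mm in diameter and rises 18 mm above this point (from 46 to 64 mm above the bench).
- pad_b (a point): Top centre of the round press pad (12 mm across, 3 mm high) near the free tip of this holder's spring, where it is pressed; 42 mm above the bench when free; moves with the spring. The stop is the fixed steel pillar below; the way down to it is 8 to 12 mm, different for each spring.
- leaf_b: This holder's leaf spring. Origin: on its bending line at the clamp, mid-thickness, 38 mm above the bench; x runs along it to the tip; the pad is 58 mm out. It springs back when let go. More than 20 N spoils it. Force rises evenly; the tired spring (0.3 to 0.5 N per mm at the pad) meets its stop under 5 N, the others (0.8 to 1.3 N per mm) at 8 to 11 N; beyond the stop it climbs steeply. Which is tired can only be felt.
- clip_c: One of three alike fixed spring holders: foot 120 (x) x 36 (y) x 8 mm; at its robot end a clamp 35 x 36 mm with a dark top (clamp bar) 36 mm above the holder's underside; from it a steel leaf spring, 14 mm wide, 2 mm thick, runs level 68 mm out to +x at 28 mm height. Origin: centre of the underside, 10 mm above the bench.
- post_c (a point): Foot of this holder's steel post, on top of the clamp bar: the post is upright, 10 mm in diameter and rises 18 mm above this point (from 46 to 64 mm above the bench).
- pad_c (a point): Top centre of the round press pad (12 mm across, 3 mm high) near the free tip of this holder's spring, where it is pressed; 42 mm above the bench when free; moves with the spring. The stop is the fixed steel pillar below; the way down to it is 8 to 12 mm, different for each spring.
- leaf_c: This holder's leaf spring. Origin: on its bending line at the clamp, mid-thickness, 38 mm above the bench; x runs along it to the tip; the pad is 58 mm out. It springs back when let go. More than 20 N spoils it. Force rises evenly; the tired spring (0.3 to 0.5 N per mm at the pad) meets its stop under 5 N, the others (0.8 to 1.3 N per mm) at 8 to 11 N; beyond the stop it climbs steeply. Which is tired can only be felt.
- collar: The white plastic collar, a loose ring of 34 mm outer and 17 mm inner diameter, 16 mm high, about 30 g, lying flat on the bench to the left of the jig. Origin: centre of its underside, axis z.
- amber_bottle: Bystander: a capped amber glass bottle, 70 mm across and about 150 mm high. Origin: centre of its underside.
- driver: Bystander: a screwdriver lying on the bench, roughly along x, on the right of the jig. Origin: below its middle.
- bottle_cap: Bystander: a blue screw cap, 42 mm across and 25 mm high, beyond the jig. Origin: centre of its underside.
Mind the look-alikes: they are no part of the job. Several things have the shape of the collar; the one meant has the colours described above.

How it is judged:
On the way, in this order (a step that is already met when the one before it is completed fails the run):
1. the tip of the left spring is pressed down to its stop and held there, the collar still on the bench (height (world z) of collar below 0.01 m and ((z of pad_a in the frame of clip_a below 0.0232 m and y of clip_a in the frame of jig above 0.05 m) or (z of pad_b in the frame of clip_b below 0.0217 m and y of clip_b in the frame of jig above 0.05 m) or (z of pad_c in the frame of clip_c below 0.0242 m and y of clip_c in the frame of jig above 0.05 m))), for 0.2 s.
2. the tip of the middle spring is pressed down to its stop and held there, the collar still on the bench (height (world z) of collar below 0.01 m and ((z of pad_a in the frame of clip_a below 0.0232 m and y of clip_a in the frame of jig between -0.03 and 0.03 m) or (z of pad_b in the frame of clip_b below 0.0217 m and y of clip_b in the frame of jig between -0.03 and 0.03 m) or (z of pad_c in the frame of clip_c below 0.0242 m and y of clip_c in the frame of jig between -0.03 and 0.03 m))), for 0.2 s.
3. the tip of the right spring is pressed down to its stop and held there, the collar still on the bench (height (world z) of collar below 0.01 m and ((z of pad_a in the frame of clip_a below 0.0232 m and y of clip_a in the frame of jig below -0.05 m) or (z of pad_b in the frame of clip_b below 0.0217 m and y of clip_b in the frame of jig below -0.05 m) or (z of pad_c in the frame of clip_c below 0.0242 m and y of clip_c in the frame of jig below -0.05 m))), for 0.2 s.
4. with the collar down over its post, the tired spring is held at its stop with less than 8 N (((horizontal distance between collar and post_a below 0.006 m and z of collar in the frame of clip_a between 0.034 and 0.039 m and angle between collar's own z axis and vertical below 0.08 rad and z of pad_a in the frame of clip_a below 0.0232 m and contact force between anything else and leaf_a below 8 N) or (horizontal distance between collar and post_b below 0.006 m and z of collar in the frame of clip_b between 0.034 and 0.039 m and angle between collar's own z axis and vertical below 0.08 rad and z of pad_b in the frame of clip_b below 0.0217 m and contact force between anything else and leaf_b below 8 N) or (horizontal distance between collar and post_c below 0.006 m and z of collar in the frame of clip_c between 0.034 and 0.039 m and angle between collar's own z axis and vertical below 0.08 rad and z of pad_c in the frame of clip_c below 0.0242 m and contact force between anything else and leaf_c below 8 N))), for 0.2 s.
At the end, for the whole second after the job is handed in: The white collar sits upright (within 0.08 rad), at rest, fully down on the clamp bar around the post of the tired spring just confirmed (its centre within 6 mm of the post's axis, its underside within 3 mm of the clamp bar), and all three spring tips are free and up again (within 2 mm) (((horizontal distance between collar and post_a below 0.006 m and z of collar in the frame of clip_a between 0.034 and 0.039 m and angle between collar's own z axis and vertical below 0.08 rad) or (horizontal distance between collar and post_b below 0.006 m and z of collar in the frame of clip_b between 0.034 and 0.039 m and angle between collar's own z axis and vertical below 0.08 rad) or (horizontal distance between collar and post_c below 0.006 m and z of collar in the frame of clip_c between 0.034 and 0.039 m and angle between collar's own z axis and vertical below 0.08 rad)) and linear speed of collar below 0.02 m/s and z of pad_a in the frame of clip_a above 0.03 m and z of pad_b in the frame of clip_b above 0.03 m and z of pad_c in the frame of clip_c above 0.03 m); the robot touches nothing.
It fails at once if a leaf spring is pressed with more than 20 N (contact force between anything else and leaf_a above 20 N or contact force between anything else and leaf_b above 20 N or contact force between anything else and leaf_c above 20 N).
It fails at once if the bottle, the screwdriver or the bottle cap is shifted by more than 20 mm (distance of any of amber_bottle, driver, bottle_cap from where it was at the start of the episode above 0.02 m).
It also fails if it takes over 72 s, if anything falls off the work surface, if the arm or the gripper's body presses on something with over 40 N, if the wrist force passes 120 N, or if a joint passes its speed limit or range.

### The arm

A 6-joint arm with a two-finger parallel gripper is mounted at the origin on the work surface. World frame = base frame: x ahead of the robot, y to its left, z up, the work surface at z = 0. Lengths are in m, angles in rad, forces in N, time in s.
With the tool pointing down it reaches from about 0.275 to 0.825 m from the base axis. Payload 4.9 kg.
Tool frame: the origin (TCP) lies at the centre of the arm's flange, where the gripper is bolted on; the fingertips stand 173 mm ahead of it and the grasp point (between the pads) lies 155 mm ahead of it; z points along the fingers, y is the direction in which the jaws open and shut (so a half turn about z gives the same grasp; the last joint's range is limited). The gripper opens to 85 mm and grips with 20 to 120 N. Pads are 22 mm wide; open, the fingers measure 114 mm over their backs; the gripper's body (76 mm by 85 mm) begins 54 mm behind the grasp point. The pads swing forward as they close: fully open they stand 13 mm farther back than shut.
Start: joints at [-1.275, 0.326, -0.193, 1.052, 0, 1.437], TCP at [0.229, -0.5, 0.405] pointing down, gripper open.
Joint ranges: [-2.65, 2.65], [-0.97, 1.79], [-1.3, 1.35], [-1.93, 2.1], [-1.47, 1.37], [-3.14, 3.14]. Speed limits (rad/s): [2.57, 2.57, 3.14, 3.14, 3.14, 3.14].

### API

Orientations are given as a rotation vector (axis times angle).
In Python, from rig import monitor, get_image, close_job gives the robot as it stands.
- The arm moves only by the tool arm_command, never from a script. Its argument "deltas" is a list of rows, each a list of 7 numbers: the shift along the tool's x, y, z in m, then the turn, a rotation vector about the tool's x, y, z in degrees, then the finger opening in m, from 0 to 0.0854. A call has 1 to 12 rows; each row is the pose to reach, as a shift and turn from the pose commanded when the call began, along the tool's axes at that moment; what a row does not reach only later rows make up. A row lasts 1/12 s, in which the tool goes at most 41.7 mm and 7.16 degrees, less where a joint would pass 70% of its speed; a pose out of reach is approached as far as the arm can. A call with a gripper value outside its range is refused whole. The fingers move at their own pace and stop on an object; the grip force is fixed at half the most. Time passes only in rows, so rows that repeat a pose let the fingers close. It gives the time, the measured TCP pose, the force and the opening at its end, in the units of the state.
- monitor.read_state(): the state, without advancing time (a new reading comes with each control period).
- get_image(name): name is "scene" or "top" or "wrist"; returns a dict with "pixels" (420x560x3 uint8, red, green, blue), "camera_matrix" (3x3 intrinsics, pixels), "distortion" ([k1, k2, p1, p2, k3] as OpenCV has them; the pictures are not rectified), "position" and "orientation" of the camera in the world. Camera axes: x right, y down, z forward; pixel columns grow to the right and rows downward; lengths in m; the calibration is good to about 2 mm. A picture is of the moment at which its call begins. There is no depth.
- close_job(): hands the job in, once; it reports no verdict.
The state is a dict: "clock": time; "qpos": joint angles; "joint_velocities": joint speeds; "joint_efforts": joint torques, N m; "tcp_pos": TCP position; "ee_rot": TCP orientation; "force": force on the tool from outside, world axes, zero at the start; "torque": the same for the moment, N m; "grip_width": finger opening in m.
Only numpy, scipy, OpenCV 4.12 (cv2) and the standard library are available. Lean on these libraries where they do the work, as an engineer would, in place of code of your own. Each camera call takes 0.05 s, during which the arm holds its last target. There are 200 camera calls.

## Working session

There is one attempt and no reset: what is moved stays moved. The work goes in short steps, Python scripts to look and compute and a tool call to move; the robot and the scene stay as the last step left them, time stands still between calls to the robot, and variables do not carry over. Pictures are saved under pics/ and viewed, about 8 in all and at most 12, crops included, and the job is handed in when it is done.

Besides the shell and the picture viewer there is one more tool, called after "Emit:" as name([rows], argument=value, ...), one row to a line, values as JSON. arm_command: Moves the arm, as the interface text tells. Its arguments: {"type":"object","properties":{"deltas":{"type":"array","items":{"type":"array","items":{"type":"number"}}}},"required":["deltas"]}

```bash
mkdir -p pics; ls; cat > h.py <<'E'
import numpy as np, cv2
from rig import monitor, get_image, close_job
from scipy.spatial.transform import Rotation as R
def rot(o):
    o=np.array(o,float)
    return o if o.shape==(3,3) else (R.from_quat(o) if o.size==4 else R.from_rotvec(o)).as_matrix()
def ray(im,px,z):
    p=cv2.undistortPoints(np.array(px,float).reshape(-1,1,2),np.array(im["camera_matrix"]),np.array(im["distortion"])).reshape(-1,2)
    d=np.c_[p,np.ones(len(p))]@rot(im["orientation"]).T
    c=np.array(im["position"]); return c+d*((z-c[2])/d[:,2])[:,None]
def proj(im,P):
    Rm=rot(im["orientation"]); c=np.array(im["position"])
    return cv2.projectPoints(np.array(P,float).reshape(-1,3),Rm.T,-Rm.T@c,np.array(im["camera_matrix"]),np.array(im["distortion"]))[0].reshape(-1,2)
def save(im,n): cv2.imwrite("pics/"+n,im["pixels"][:,:,::-1])
E
python3 - <<'E'
from h import *
import pickle
for n in ("top","scene"):
    i=get_image(n); save(i,n+"0.png"); pickle.dump(i,open(n+".pkl","wb")); print(n,i["position"],i["orientation"],i["camera_matrix"])
s=monitor.read_state();print(s)
E
```

```text
pics
top [ 0.3955407  -0.01563459  1.20593629] [-2.10255924  2.14126355 -0.22220301] [[526.22067722   0.         287.9271447 ]
 [  0.         526.22067722 206.38059575]
 [  0.           0.           1.        ]]
scene [1.16508814 0.11336715 0.94845885] [-1.6266591  -2.16392165  0.63663771] [[489.61972337   0.         285.54641344]
 [  0.         489.61972337 207.21591304]
 [  0.           0.           1.        ]]
{'clock': 0.1, 'qpos': array([-1.27522875e+00,  3.26873100e-01, -1.93470132e-01,  1.05199927e+00,
       -7.71876038e-08,  1.43659823e+00]), 'joint_velocities': array([-1.23614401e-04, -2.38972827e-03,  2.11363906e-03,  2.37651056e-05,
       -1.90693055e-04, -4.86389500e-04]), 'joint_efforts': array([-1.64023269e-03, -4.44239187e+01,  2.63038427e+01,  7.85163429e-03,
       -2.55922587e-04, -1.28295113e-06]), 'tcp_pos': array([ 0.22910041, -0.4997408 ,  0.40398333]), 'ee_rot': array([-3.06783467e+00, -6.69562470e-01,  1.95773342e-04]), 'force': array([ 0.85630017,  0.11366574, -0.43825137]), 'torque': array([ 0.00384982,  0.01279483, -0.02950605]), 'grip_width': 0.08534223009557311}
```

View pics/top0.png

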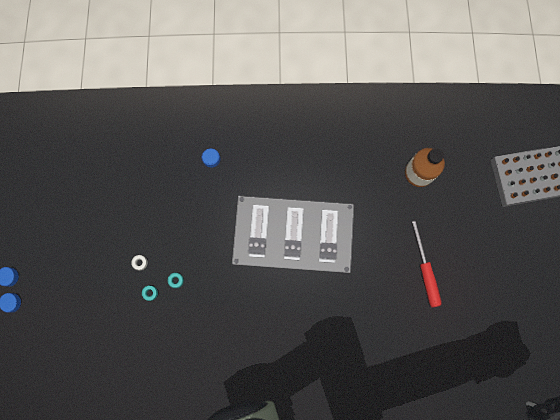

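View pics/scene0.png

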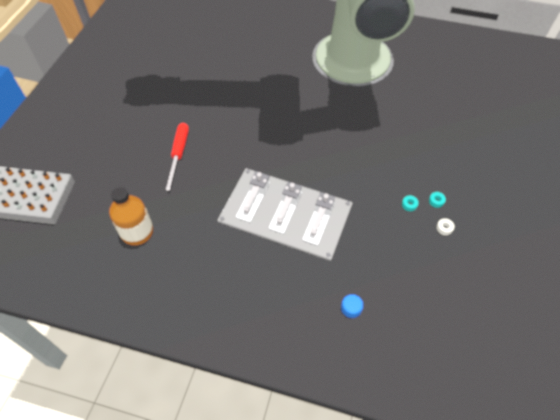

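The top view shows the jig at corners (239,197), (353,204), (347,272) and (234,263). There are three rings: white at (139,262), teal at (175,280) and teal at (149,293). The collar is the white one. Next I measure and take one close crop.

```bash
python3 - <<'E'
from h import *
import pickle
im=pickle.load(open("top.pkl","rb")); px=im["pixels"]
hsv=cv2.cvtColor(px,cv2.COLOR_RGB2HSV)
def comps(m,lo,hi):
    cs,_=cv2.findContours(m.astype(np.uint8),cv2.RETR_EXTERNAL,cv2.CHAIN_APPROX_NONE)
    return [c for c in cs if lo<cv2.contourArea(c)<hi]
g=(hsv[...,2]>100); g[:120]=0; g[:,:200]=0; g[:,380:]=0
for c in comps(g,3000,20000):
    b=cv2.boxPoints(cv2.minAreaRect(c)); w=ray(im,b,.01); print("plate",b.round(1).tolist(),w[:,:2].round(4).tolist(),w.mean(0).round(4))
    for i in range(2): e=w[i+1]-w[i]; print(np.linalg.norm(e),np.degrees(np.arctan2(e[1],e[0])))
w_=(hsv[...,2]>200); w_[:120]=0
for c in comps(w_,60,3000):
    r=cv2.minAreaRect(c); print("white",cv2.contourArea(c),np.round(r[0],1),np.round(r[1],1),round(r[2],1),ray(im,[r[0]],.016)[0].round(4),ray(im,[r[0]],.018)[0].round(4))
a=cv2.resize(px[185:285,225:365],None,fx=5,fy=5,interpolation=cv2.INTER_CUBIC); b=cv2.resize(px[240:310,120:200],None,fx=4,fy=4,interpolation=cv2.INTER_CUBIC)
o=np.zeros((600,720,3),np.uint8); o[:500,:700]=a
cv2.imwrite("pics/crop.png",np.vstack([a[:,:,::-1]])[:500])
cv2.imwrite("pics/ring.png",b[:,:,::-1])
E
```

```text
plate [[231.60000610351562, 264.0], [236.5, 195.5], [354.79998779296875, 203.89999389648438], [349.8999938964844, 272.3999938964844]] [[0.5042, 0.0999], [0.6635, 0.0886], [0.6386, -0.1865], [0.4801, -0.1686]] [ 0.5716 -0.0416  0.01  ]
0.15964325128151965 -4.050757665238958
0.27616905577245443 -95.16292030613357
white 236.0 [431.4 283.8] [43.4  6.9] 75.2 [ 0.4493 -0.3532  0.016 ] [ 0.4493 -0.3526  0.018 ]
white 137.0 [138.5 262. ] [13.4 13.4] 45.0 [0.511  0.3122 0.016 ] [0.5108 0.3116 0.018 ]
white 218.0 [328.5 226.2] [15.3 32.5] 3.4 [ 0.5863 -0.1228  0.016 ] [ 0.586  -0.1226  0.018 ]
white 250.0 [294.  223.6] [15.9 32.2] 4.2 [ 0.5939 -0.0439  0.016 ] [ 0.5935 -0.0438  0.018 ]
white 239.5 [259.2 220.8] [15.8 31.9] 4.8 [0.6016 0.0359 0.016 ] [0.6012 0.0358 0.018 ]
```

View pics/crop.png

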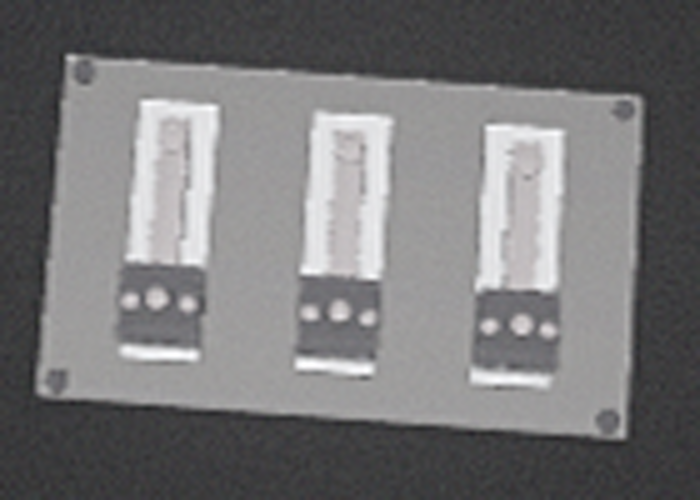

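View pics/ring.png

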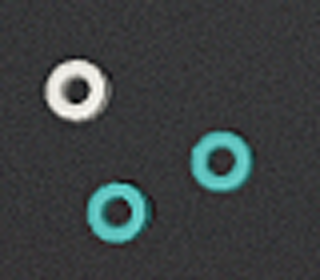

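The crop confirms the white ring at top (138.5,262), with the teal ones as look-alikes. The pads appear at top pixels (259.4,211), (295,214) and (330.4,216.6), and the post tops at (256.4,244.4), (293.2,246.8) and (329.4,249.6).

```bash
cat >> h.py <<'E'
def delta(P,yaw):
    "tool-axis shift to TCP target P and tool-z turn (deg) to tool-x heading yaw(deg)"
    s=monitor.read_state(); M=R.from_rotvec(s["ee_rot"]).as_matrix()
    y0=np.degrees(np.arctan2(M[1,0],M[0,0])); return (M.T@(np.array(P)-s["tcp_pos"])*1000).round(1), round(-((yaw-y0+180)%360-180),1)
E
python3 - <<'E'
from h import *
import pickle
im=pickle.load(open("top.pkl","rb"))
p=ray(im,[(259.4,211),(295,214),(330.4,216.6)],.042); q=ray(im,[(256.4,244.4),(293.2,246.8),(329.4,249.6)],.064)
print(p.round(4),q.round(4)); d=p-q; print(np.degrees(np.arctan2(d[:,1],d[:,0])),np.linalg.norm(d[:,:2],axis=1))
for l in (p,q): e=l[0]-l[2]; print(np.degrees(np.arctan2(-e[0],e[1])))
print(delta([.56,-.04,.404],175))
E
```

```text
[[ 0.6196  0.0341  0.042 ]
 [ 0.6113 -0.0459  0.042 ]
 [ 0.6039 -0.1255  0.042 ]] [[ 0.5412  0.0404  0.064 ]
 [ 0.5345 -0.0398  0.064 ]
 [ 0.5269 -0.1187  0.064 ]]
[-4.5783742  -4.52209455 -5.00993801] [0.07861331 0.07701781 0.07735335]
-5.591316326334985
-5.142363017563221
(array([ 492.4, -280.1,    0.5]), np.float64(-150.4))
```

Emit:
arm_command([
  [0.03, -0.017, 0, 0, 0, -6.5, 0],
  [0.06, -0.034, 0, 0, 0, -13, 0],
  [0.09, -0.051, 0, 0, 0, -19.5, 0],
  [0.12, -0.068, 0, 0, 0, -26, 0],
  [0.15, -0.085, 0, 0, 0, -32.5, 0],
  [0.18, -0.102, 0, 0, 0, -39, 0],
  [0.21, -0.119, 0, 0, 0, -45.5, 0],
  [0.24, -0.136, 0, 0, 0, -52, 0],
  [0.27, -0.153, 0, 0, 0, -58.5, 0],
  [0.3, -0.17, 0, 0, 0, -65, 0],
  [0.33, -0.187, 0, 0, 0, -71.5, 0],
  [0.36, -0.204, 0, 0, 0, -78, 0],
])

```text
clock: 1.1
tcp_pos: [0.472, -0.1629, 0.4045]
ee_rot: [-1.956, -2.457, 0.0]
force: [0.5, 0.2, 1.0]
grip_width: 0.0002
```

```bash
python3 -c "
from h import *
s=monitor.read_state();print(s['tcp_pos'],s['qpos'].round(3),delta([.56,-.04,.404],175))"
```

```text
[ 0.47204069 -0.16286725  0.4044619 ] [-0.48   0.233 -0.321  1.017 -0.     0.865] (array([100. , 113.3,   0.4]), np.float64(-72.1))
```

Emit:
arm_command([
  [0.02, 0.022, 0, 0, 0, -6.5, 0],
  [0.04, 0.044, 0, 0, 0, -13, 0],
  [0.06, 0.066, 0, 0, 0, -19.5, 0],
  [0.08, 0.088, 0, 0, 0, -26, 0],
  [0.1, 0.113, 0, 0, 0, -32.5, 0],
  [0.1, 0.113, 0, 0, 0, -39, 0],
  [0.1, 0.113, 0, 0, 0, -45.5, 0],
  [0.1, 0.113, 0, 0, 0, -52, 0],
  [0.1, 0.113, 0, 0, 0, -58.5, 0],
  [0.1, 0.113, 0, 0, 0, -65, 0],
  [0.1, 0.113, 0, 0, 0, -72, 0],
  [0.1, 0.113, 0, 0, 0, -72, 0],
])

```text
clock: 2.1
tcp_pos: [0.5597, -0.0422, 0.4042]
ee_rot: [-0.144, -3.137, -0.0]
force: [-0.4, -0.1, -0.3]
grip_width: -0.0
```

```bash
python3 -c "
from h import *
import pickle
i=get_image('wrist');pickle.dump(i,open('w1.pkl','wb'));save(i,'w1.png')
s=monitor.read_state();print(s['tcp_pos'],s['qpos'].round(3),s['force'],i['position'],delta([.56,-.04,.404],175))
print(proj(i,[[ 0.6196,0.0341,0.042],[0.6113,-0.0459,0.042],[0.6039,-0.1255,0.042],[0.5412,0.0404,0.064],[0.5345,-0.0398,0.064],[0.5269,-0.1187,0.064]]).round())"
```

```text
[ 0.55972273 -0.04220823  0.40427633] [-0.207  0.348 -0.162  1.061  0.    -0.111] [-0.12181657 -0.51204657 -0.01618579] [ 0.49185114 -0.03617108  0.37285521] (array([-0.1,  2.2,  0.3]), np.float64(-0.5))
[[351. 236.]
 [280. 235.]
 [211. 235.]
 [360. 170.]
 [280. 171.]
 [201. 170.]]
```

View pics/w1.png

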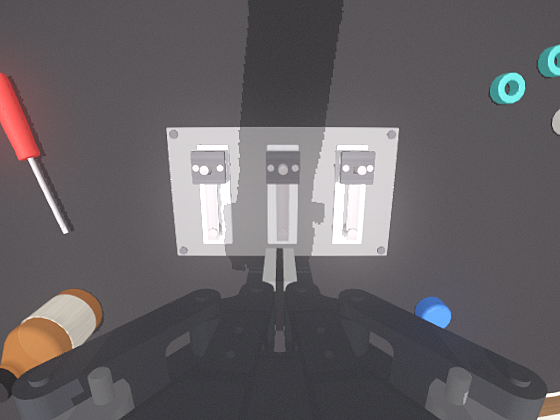

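The wrist view shows pads near (352,235), (282,234) and (213,235), and post tops near (362,170), (283,170) and (204,170). All are within 2–3 px of the prediction.

```bash
python3 - <<'E'
from h import *
import pickle
im=pickle.load(open("w1.pkl","rb"))
p=ray(im,[(352,235),(282,234.5),(213,235)],.042); q=ray(im,[(362,170),(283,170),(204,170)],.064)
print(p.round(4),q.round(4)); d=p-q; print(np.degrees(np.arctan2(d[:,1],d[:,0])),np.linalg.norm(d[:,:2],axis=1))
for l in (p,q): e=l[0]-l[2]; print(np.degrees(np.arctan2(-e[0],e[1])))
# left pad; target TCP 4 mm beyond pad
P=p[0]; print(P); 
print(delta([P[0]+.003,P[1],.230],174.8))
E
```

```text
[[ 0.6183  0.0355  0.042 ]
 [ 0.6103 -0.0441  0.042 ]
 [ 0.6038 -0.1227  0.042 ]] [[ 0.5413  0.0429  0.064 ]
 [ 0.5342 -0.0365  0.064 ]
 [ 0.5268 -0.1157  0.064 ]]
[-5.47853964 -5.72579152 -5.12768064] [0.07736879 0.07650542 0.07734741]
-5.232353983901225
-5.224873863534428
[0.61829631 0.03551409 0.042     ]
(array([-54. ,  83.3, 174.2]), np.float64(-0.3))
```

Emit:
arm_command([
  [-0.018, 0.028, 0, 0, 0, -0.3, 0],
  [-0.036, 0.055, 0, 0, 0, -0.3, 0],
  [-0.055, 0.083, 0, 0, 0, -0.3, 0],
  [-0.055, 0.083, 0.035, 0, 0, -0.3, 0],
  [-0.055, 0.083, 0.07, 0, 0, -0.3, 0],
  [-0.055, 0.083, 0.105, 0, 0, -0.3, 0],
  [-0.055, 0.083, 0.135, 0, 0, -0.3, 0],
  [-0.055, 0.083, 0.16, 0, 0, -0.3, 0],
  [-0.055, 0.083, 0.172, 0, 0, -0.3, 0],
  [-0.055, 0.083, 0.178, 0, 0, -0.3, 0],
  [-0.055, 0.083, 0.18, 0, 0, -0.3, 0],
  [-0.055, 0.083, 0.18, 0, 0, -0.3, 0],
])

```text
clock: 3.15
tcp_pos: [0.6229, 0.0351, 0.2254]
ee_rot: [0.14, 3.137, -0.0]
force: [0.2, 0.2, 0.4]
grip_width: 0.0001
```

```bash
python3 -c "
from h import *
i=get_image('wrist');cv2.imwrite('pics/w2.png',cv2.resize(i['pixels'][120:330,180:400,::-1],None,fx=2.5,fy=2.5))
s=monitor.read_state();print(s['tcp_pos'],s['force'],delta([.622,.035,.215],174.8))"
```

```text
[0.62318616 0.03513118 0.22609499] [-0.84694445  0.67606171  0.22824705] (array([ 1.2, -0.2, 11.1]), np.float64(0.1))
```

View pics/w2.png

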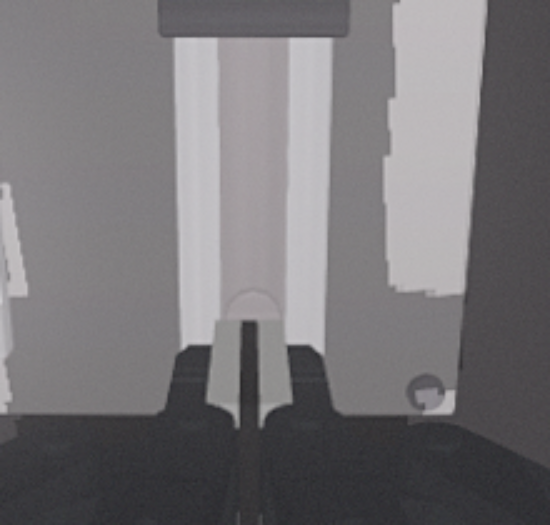

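The fingertips are centred over the left pad, at crop (250,320). I start pressing: first about 5 mm of deflection, well short of the stop.

Emit:
arm_command([
  [0.001, 0, 0.004, 0, 0, 0, 0],
  [0.002, 0, 0.008, 0, 0, 0, 0],
  [0.002, 0, 0.01, 0, 0, 0, 0],
  [0.002, 0, 0.012, 0, 0, 0, 0],
  [0.002, 0, 0.014, 0, 0, 0, 0],
  [0.002, 0, 0.016, 0, 0, 0, 0],
  [0.002, 0, 0.016, 0, 0, 0, 0],
  [0.002, 0, 0.016, 0, 0, 0, 0],
])

```text
clock: 3.87
tcp_pos: [0.6206, 0.0354, 0.2093]
ee_rot: [0.139, 3.138, -0.0]
force: [-1.7, 0.3, 6.6]
grip_width: -0.0
```

Emit:
arm_command([
  [0, 0, 0.001, 0, 0, 0, 0],
  [0, 0, 0.002, 0, 0, 0, 0],
  [0, 0, 0.002, 0, 0, 0, 0],
  [0, 0, 0.002, 0, 0, 0, 0],
])

```text
clock: 4.2
tcp_pos: [0.6205, 0.0354, 0.2076]
ee_rot: [0.139, 3.138, -0.0]
force: [-2.6, -0.7, 8.0]
grip_width: -0.0003
```

Emit:
arm_command([
  [0, 0, 0.0005, 0, 0, 0, 0],
  [0, 0, 0.001, 0, 0, 0, 0],
  [0, 0, 0.001, 0, 0, 0, 0],
])

```text
clock: 4.45
tcp_pos: [0.6205, 0.0354, 0.2067]
ee_rot: [0.139, 3.138, -0.0]
force: [-2.8, 0.7, 9.6]
grip_width: -0.0
```

Emit:
arm_command([
  [0, 0, 0.0005, 0, 0, 0, 0],
  [0, 0, 0.0005, 0, 0, 0, 0],
  [0, 0, 0.0005, 0, 0, 0, 0],
])

```text
clock: 4.7
tcp_pos: [0.6205, 0.0354, 0.2063]
ee_rot: [0.139, 3.138, -0.0]
force: [-2.2, 0.2, 9.5]
grip_width: -0.0001
```

Emit:
arm_command([
  [0, 0, 0.0005, 0, 0, 0, 0],
  [0, 0, 0.0007, 0, 0, 0, 0],
  [0, 0, 0.0007, 0, 0, 0, 0],
])

```text
clock: 4.95
tcp_pos: [0.6204, 0.0354, 0.2057]
ee_rot: [0.139, 3.138, -0.0]
force: [-3.5, -0.5, 10.5]
grip_width: -0.0004
```

Emit:
arm_command([
  [0, 0, 0.0005, 0, 0, 0, 0],
  [0, 0, 0.0005, 0, 0, 0, 0],
  [0, 0, 0.0005, 0, 0, 0, 0],
])

```text
clock: 5.2
tcp_pos: [0.6204, 0.0354, 0.2052]
ee_rot: [0.139, 3.138, -0.0]
force: [-3.6, 0.6, 10.4]
grip_width: -0.0002
```

```bash
python3 -c "
from h import *
i=get_image('wrist');cv2.imwrite('pics/w3.png',cv2.resize(i['pixels'][120:330,180:400,::-1],None,fx=2.5,fy=2.5))
s=monitor.read_state();print(s['tcp_pos'],s['force'],s['torque'])"
```

```text
[0.62040855 0.03545297 0.20525128] [-3.2886459   0.1179286   9.82327265] [0.08265411 0.79598079 0.0430226 ]
```

Emit:
arm_command([
  [0, 0, 0.0005, 0, 0, 0, 0],
  [0, 0, 0.0005, 0, 0, 0, 0],
  [0, 0, 0.0005, 0, 0, 0, 0],
])

```text
clock: 5.5
tcp_pos: [0.6203, 0.0354, 0.2048]
ee_rot: [0.139, 3.138, -0.0]
force: [-2.4, 0.2, 11.5]
grip_width: -0.0001
```

Emit:
arm_command([
  [0, 0, 0.0005, 0, 0, 0, 0],
  [0, 0, 0.0005, 0, 0, 0, 0],
  [0, 0, 0.0005, 0, 0, 0, 0],
])

```text
clock: 5.75
tcp_pos: [0.6204, 0.0355, 0.2047]
ee_rot: [0.139, 3.138, -0.0]
force: [-4.3, 0.9, 14.1]
grip_width: -0.0001
```

The force jumped 2.6 N in 0.1 mm, so that is the stop. I hold there.

Emit:
arm_command([
  [0, 0, 0.0002, 0, 0, 0, 0],
  [0, 0, 0.0002, 0, 0, 0, 0],
  [0, 0, 0.0002, 0, 0, 0, 0],
  [0, 0, 0.0002, 0, 0, 0, 0],
  [0, 0, 0.0002, 0, 0, 0, 0],
])

```text
clock: 6.17
tcp_pos: [0.6204, 0.0354, 0.2047]
ee_rot: [0.139, 3.138, -0.0]
force: [-4.8, 0.9, 14.5]
grip_width: 0.0001
```

```bash
python3 -c "
from h import *
s=monitor.read_state();print(s['tcp_pos'],s['force']);y=174.8;P=[.613,-.0445,.224];print(delta(P,y))"
```

```text
[0.62036623 0.03544539 0.20467895] [-4.80751051  0.86761493 14.46815687]
(array([  0.3, -80.3, -19.3]), np.float64(0.1))
```

Emit:
arm_command([
  [0, 0, -0.012, 0, 0, 0, 0],
  [0, 0, -0.024, 0, 0, 0, 0],
  [0, -0.027, -0.024, 0, 0, 0, 0],
  [0, -0.054, -0.024, 0, 0, 0, 0],
  [0, -0.08, -0.024, 0, 0, 0, 0],
  [0, -0.08, -0.018, 0, 0, 0, 0],
  [0, -0.08, -0.014, 0, 0, 0, 0],
  [0, -0.08, -0.01, 0, 0, 0, 0],
  [0, -0.08, -0.0075, 0, 0, 0, 0],
  [0, -0.08, -0.006, 0, 0, 0, 0],
  [0, -0.08, -0.006, 0, 0, 0, 0],
  [0, -0.08, -0.006, 0, 0, 0, 0],
])

```text
clock: 7.17
tcp_pos: [0.6133, -0.0439, 0.2094]
ee_rot: [-0.137, -3.138, 0.004]
force: [-3.3, -3.6, 8.6]
grip_width: 0.0002
```

```bash
python3 -c "
from h import *
i=get_image('wrist');cv2.imwrite('pics/w3.png',cv2.resize(i['pixels'][120:330,180:400,::-1],None,fx=2,fy=2))
s=monitor.read_state();print(s['tcp_pos'],s['force'],s['torque'],delta([.613,-.0445,.21],174.8))"
```

```text
[ 0.61336552 -0.04387412  0.20955294] [-2.26409303 -3.58833909  9.0138825 ] [-0.84764392  0.66992725 -0.05898814] (array([ 0.3, -0.7, -0.4]), np.float64(0.2))
```

View pics/w3.png

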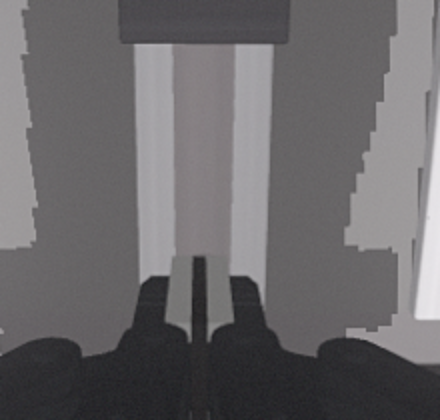

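Emit:
arm_command([
  [0, 0, -0.008, 0, 0, 0, 0],
  [-0.002, -0.001, -0.008, 0, 0, 0, 0],
  [-0.002, -0.001, -0.008, 0, 0, 0, 0],
  [-0.002, -0.001, -0.004, 0, 0, 0, 0],
  [-0.002, -0.001, -0.002, 0, 0, 0, 0],
  [-0.002, -0.001, 0, 0, 0, 0, 0],
  [-0.002, -0.001, 0, 0, 0, 0, 0],
  [-0.002, -0.001, 0, 0, 0, 0, 0],
])

```text
clock: 7.88
tcp_pos: [0.6158, -0.045, 0.2092]
ee_rot: [0.138, 3.137, 0.002]
force: [0.6, 1.1, 6.6]
grip_width: -0.0005
```

Emit:
arm_command([
  [0, 0, 0.0005, 0, 0, 0, 0],
  [0, 0, 0.001, 0, 0, 0, 0],
  [0, 0, 0.0015, 0, 0, 0, 0],
  [0, 0, 0.0015, 0, 0, 0, 0],
  [0, 0, 0.0015, 0, 0, 0, 0],
])

```text
clock: 8.3
tcp_pos: [0.6157, -0.045, 0.208]
ee_rot: [0.138, 3.137, 0.002]
force: [-0.9, 1.2, 8.9]
grip_width: 0.0002
```

Emit:
arm_command([
  [0, 0, 0.0003, 0, 0, 0, 0],
  [0, 0, 0.0006, 0, 0, 0, 0],
  [0, 0, 0.0006, 0, 0, 0, 0],
  [0, 0, 0.0006, 0, 0, 0, 0],
])

```text
clock: 8.63
tcp_pos: [0.6157, -0.045, 0.2075]
ee_rot: [0.138, 3.137, 0.002]
force: [-0.4, 2.0, 9.8]
grip_width: -0.0002
```

Emit:
arm_command([
  [0, 0, 0.0003, 0, 0, 0, 0],
  [0, 0, 0.0006, 0, 0, 0, 0],
  [0, 0, 0.0006, 0, 0, 0, 0],
  [0, 0, 0.0006, 0, 0, 0, 0],
])

```text
clock: 8.97
tcp_pos: [0.6156, -0.045, 0.207]
ee_rot: [0.138, 3.137, 0.002]
force: [-0.9, 0.9, 10.2]
grip_width: 0.0001
```

Emit:
arm_command([
  [0, 0, 0.0003, 0, 0, 0, 0],
  [0, 0, 0.0006, 0, 0, 0, 0],
  [0, 0, 0.0006, 0, 0, 0, 0],
  [0, 0, 0.0006, 0, 0, 0, 0],
])

```text
clock: 9.3
tcp_pos: [0.6156, -0.045, 0.2068]
ee_rot: [0.138, 3.137, 0.002]
force: [-1.3, 1.4, 13.3]
grip_width: -0.0
```

At its stop; I hold.

Emit:
arm_command([
  [0, 0, 0.0002, 0, 0, 0, 0],
  [0, 0, 0.0003, 0, 0, 0, 0],
  [0, 0, 0.0003, 0, 0, 0, 0],
  [0, 0, 0.0003, 0, 0, 0, 0],
  [0, 0, 0.0003, 0, 0, 0, 0],
])

```text
clock: 9.72
tcp_pos: [0.6156, -0.045, 0.2067]
ee_rot: [0.138, 3.137, 0.002]
force: [-1.8, 1.5, 14.7]
grip_width: -0.0005
```

```bash
python3 -c "
from h import *
print(delta([.6085,-.1245,.2175],174.8))"
```

```text
(array([  0.1, -79.8, -10.9]), np.float64(0.2))
```

Emit:
arm_command([
  [0, 0, -0.012, 0, 0, 0, 0],
  [0, 0, -0.022, 0, 0, 0, 0],
  [0, -0.027, -0.022, 0, 0, 0, 0],
  [0, -0.054, -0.022, 0, 0, 0, 0],
  [0, -0.08, -0.022, 0, 0, 0, 0],
  [0, -0.08, -0.022, 0, 0, 0, 0],
  [0, -0.08, -0.022, 0, 0, 0, 0],
  [0, -0.08, -0.012, 0, 0, 0, 0],
  [0, -0.08, -0.007, 0, 0, 0, 0],
  [0, -0.08, -0.004, 0, 0, 0, 0],
  [0, -0.08, -0.004, 0, 0, 0, 0],
  [0, -0.08, -0.004, 0, 0, 0, 0],
])

```text
clock: 10.72
tcp_pos: [0.6081, -0.1244, 0.209]
ee_rot: [-0.138, -3.138, -0.0]
force: [-0.1, 0.3, 2.4]
grip_width: -0.0
```

Emit:
arm_command([
  [0, 0, 0.0007, 0, 0, 0, 0],
  [0, 0, 0.0014, 0, 0, 0, 0],
  [0, 0, 0.002, 0, 0, 0, 0],
  [0, 0, 0.002, 0, 0, 0, 0],
  [0, 0, 0.002, 0, 0, 0, 0],
])

```text
clock: 11.13
tcp_pos: [0.608, -0.1248, 0.2072]
ee_rot: [-0.139, -3.138, -0.001]
force: [-1.3, 1.7, 4.1]
grip_width: -0.0001
```

Emit:
arm_command([
  [0, 0, 0.0004, 0, 0, 0, 0],
  [0, 0, 0.0008, 0, 0, 0, 0],
  [0, 0, 0.0008, 0, 0, 0, 0],
  [0, 0, 0.0008, 0, 0, 0, 0],
])

```text
clock: 11.47
tcp_pos: [0.6081, -0.125, 0.2063]
ee_rot: [-0.139, -3.138, -0.001]
force: [-2.5, 2.1, 3.6]
grip_width: -0.0004
```

Emit:
arm_command([
  [0, 0, 0.0004, 0, 0, 0, 0],
  [0, 0, 0.0006, 0, 0, 0, 0],
  [0, 0, 0.0006, 0, 0, 0, 0],
  [0, 0, 0.0006, 0, 0, 0, 0],
])

```text
clock: 11.8
tcp_pos: [0.6081, -0.1251, 0.2061]
ee_rot: [0.139, 3.138, 0.0]
force: [-2.4, 2.4, 6.2]
grip_width: -0.0001
```

Emit:
arm_command([
  [0, 0, 0.0002, 0, 0, 0, 0],
  [0, 0, 0.0004, 0, 0, 0, 0],
  [0, 0, 0.0004, 0, 0, 0, 0],
  [0, 0, 0.0004, 0, 0, 0, 0],
  [0, 0, 0.0004, 0, 0, 0, 0],
])

```text
clock: 12.22
tcp_pos: [0.6081, -0.1251, 0.206]
ee_rot: [0.139, 3.138, 0.0]
force: [-3.0, 3.3, 8.2]
grip_width: -0.0001
```

```bash
python3 -c "
from h import *
print(delta([.511,.313,.330],174.8))"
```

```text
(array([ 135.4,  427.8, -124. ]), np.float64(0.1))
```

The right spring is the tired one: about 0.4 N/mm, with its stop at about 5 N. Next I go for the collar.

Emit:
arm_command([
  [0, 0, -0.04, 0, 0, 0, 0],
  [0, 0, -0.08, 0, 0, 0, 0],
  [0.013, 0.035, -0.11, 0, 0, 0, 0],
  [0.025, 0.07, -0.124, 0, 0, 0, 0.03],
  [0.037, 0.108, -0.124, 0, 0, 0, 0.07],
  [0.049, 0.146, -0.124, 0, 0, 0, 0.07],
  [0.061, 0.184, -0.124, 0, 0, 0, 0.07],
  [0.073, 0.222, -0.124, 0, 0, 0, 0.07],
  [0.085, 0.26, -0.124, 0, 0, 0, 0.07],
  [0.097, 0.298, -0.124, 0, 0, 0, 0.07],
  [0.109, 0.336, -0.124, 0, 0, 0, 0.07],
  [0.121, 0.374, -0.124, 0, 0, 0, 0.07],
])

```text
clock: 13.22
tcp_pos: [0.5204, 0.2596, 0.3291]
ee_rot: [0.14, 3.137, -0.002]
force: [0.2, -0.1, 0.4]
grip_width: 0.07
```

Emit:
arm_command([
  [0.007, 0.027, 0, 0, 0, 0, 0.07],
  [0.014, 0.054, 0, 0, 0, 0, 0.07],
  [0.014, 0.054, 0, 0, 0, 0, 0.07],
  [0.014, 0.054, 0, 0, 0, 0, 0.07],
])

```text
clock: 13.55
tcp_pos: [0.5114, 0.3142, 0.3288]
ee_rot: [0.135, 3.138, -0.002]
force: [-1.3, 0.6, 0.2]
grip_width: 0.0699
```

```bash
python3 - <<'E'
from h import *
i=get_image('wrist'); save(i,'w4.png')
hsv=cv2.cvtColor(i['pixels'],cv2.COLOR_RGB2HSV)
m=((hsv[...,2]>150)&(hsv[...,1]<50)).astype(np.uint8)
n,l,st,c=cv2.connectedComponentsWithStats(m)
s=monitor.read_state();print(s['tcp_pos'],s['force'],s['grip_width'])
for k in range(1,n):
    if st[k,4]>150: print(st[k],c[k],ray(i,[c[k]],.016))
print(proj(i,[[.511,.312,.016]]))
E
```

```text
[0.51161013 0.31319092 0.32889682] [-0.05861465 -0.21470832 -1.24824813] 0.06978473567202476
[262 179  37  38 913] [279.76889376 197.87075575] [[0.5084312  0.31422452 0.016     ]]
[   0  209   90  133 9675] [ 38.43100775 271.15968992] [[0.56490963 0.05494768 0.016     ]]
[164 254  36  48 559] [180.56708408 276.3470483 ] [[0.58131078 0.20667752 0.016     ]]
[359 254  37  48 566] [377.86042403 276.51413428] [[0.59848126 0.40660117 0.016     ]]
[[277.64251888 200.72357933]]
```

View pics/w4.png

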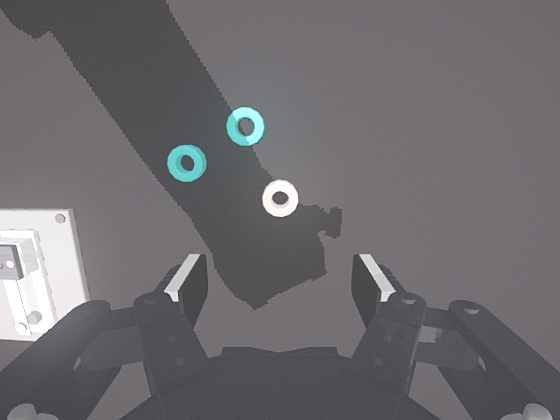

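The white collar is at (280,198), between the jaws in y. The teal rings at (245,126) and (187,162) are clear of the fingers. I descend.

Emit:
arm_command([
  [0.003, 0.0005, 0.03, 0, 0, 0, 0.07],
  [0.003, 0.0005, 0.06, 0, 0, 0, 0.07],
  [0.003, 0.0005, 0.09, 0, 0, 0, 0.07],
  [0.003, 0.0005, 0.12, 0, 0, 0, 0.07],
  [0.003, 0.0005, 0.142, 0, 0, 0, 0.07],
  [0.003, 0.0005, 0.15, 0, 0, 0, 0.07],
  [0.003, 0.0005, 0.154, 0, 0, 0, 0.07],
  [0.003, 0.0005, 0.154, 0, 0, 0, 0.06],
  [0.003, 0.0005, 0.154, 0, 0, 0, 0.045],
  [0.003, 0.0005, 0.154, 0, 0, 0, 0.02],
  [0.003, 0.0005, 0.154, 0, 0, 0, 0.02],
  [0.003, 0.0005, 0.154, 0, 0, 0, 0.02],
])

```text
clock: 14.6
tcp_pos: [0.5095, 0.3142, 0.1775]
ee_rot: [0.139, 3.135, 0.002]
force: [-0.8, -1.3, 6.5]
grip_width: 0.0306
```

Emit:
arm_command([
  [0, 0, 0, 0, 0, 0, 0.02],
  [0, 0, 0, 0, 0, 0, 0.02],
  [0, 0, -0.02, 0, 0, 0, 0.02],
  [0, 0, -0.06, 0, 0, 0, 0.02],
  [0, 0, -0.1, 0, 0, 0, 0.02],
  [0, 0, -0.1, 0, 0, 0, 0.02],
])

```text
clock: 15.1
tcp_pos: [0.5115, 0.3154, 0.2842]
ee_rot: [0.138, 3.126, 0.01]
force: [1.0, 1.2, 0.5]
grip_width: 0.0306
```

```bash
python3 - <<'E'
from h import *
i=get_image('wrist'); cv2.imwrite('pics/w5.png',cv2.resize(i['pixels'][180:360,160:400,::-1],None,fx=2.5,fy=2.5))
s=monitor.read_state();print(s['tcp_pos'],s['force'],s['grip_width'])
print(delta([.527,-.117,.275],174.8))
E
```

```text
[0.51073462 0.31505017 0.28111907] [-0.7073485   1.14785304 -0.16550943] 0.030730474047839212
(array([ -54.2, -429. ,    4.3]), np.float64(0.1))
```

View pics/w5.png

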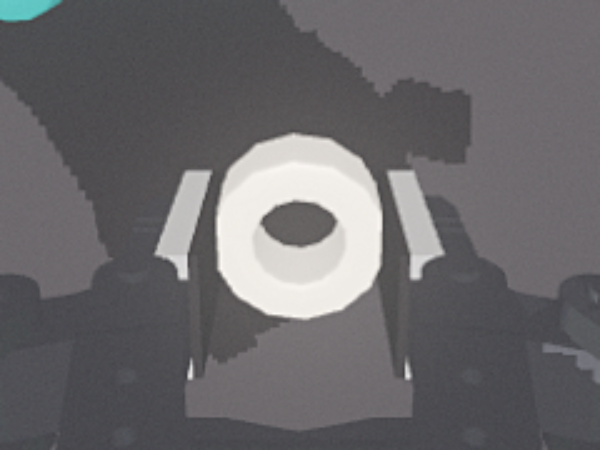

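The collar is gripped at about crop (299,240) and looks level. I measure its offset from the TCP, using its top-face centre at image pixel (279.8,276).

```bash
python3 - <<'E'
from h import *
i=get_image('wrist'); s=monitor.read_state(); M=R.from_rotvec(s["ee_rot"]).as_matrix()
px=i['pixels']; hsv=cv2.cvtColor(px,cv2.COLOR_RGB2HSV)
m=((hsv[...,2]>225)&(hsv[...,1]<25)).astype(np.uint8); m[:,:240]=0;m[:,320:]=0;m[:210]=0;m[320:]=0
c=max(cv2.findContours(m,cv2.RETR_EXTERNAL,cv2.CHAIN_APPROX_NONE)[0],key=cv2.contourArea); e=cv2.fitEllipse(c); print(e, cv2.contourArea(c))
print(s['tcp_pos'],s['ee_rot'],s['qpos'].round(3),s['force'],M[:,2])
for p in ((279.8,276),e[0]):
  for h in (.1775,.1755):
    z=s['tcp_pos'][2]-h+.016; w=ray(i,[p],z)[0]; print(z,w,(M.T@(w-s['tcp_pos'])).round(4))
E
```

```text
((279.1767883300781, 274.9904479980469), (62.348812103271484, 66.66625213623047), 94.05783081054688) 3249.0
[0.50957964 0.31447705 0.27845197] [0.13845677 3.13296835 0.00438528] [ 0.43   0.519 -0.236  0.809 -0.     0.518] [ 0.8172787   0.27120724 -0.7382213 ] [ 0.00568131  0.00254834 -0.99998061]
0.11695197236986042 [0.51303422 0.31567752 0.11695197] [-0.0025  0.001   0.1615]
0.11895197236986042 [0.51197717 0.31575733 0.11895197] [-0.0014  0.001   0.1595]
0.11695197236986042 [0.51247475 0.31542885 0.11695197] [-0.0019  0.0007  0.1615]
0.11895197236986042 [0.51142617 0.31551242 0.11895197] [-0.0009  0.0007  0.1595]
```

Emit:
arm_command([
  [-0.005, -0.035, 0, 0, 0, 0, 0.02],
  [-0.009, -0.071, 0, 0, 0, 0, 0.02],
  [-0.014, -0.107, 0, 0, 0, 0, 0.02],
  [-0.019, -0.143, 0, 0, 0, 0, 0.02],
  [-0.023, -0.179, 0, 0, 0, 0, 0.02],
  [-0.028, -0.215, 0, 0, 0, 0, 0.02],
  [-0.033, -0.251, 0, 0, 0, 0, 0.02],
  [-0.037, -0.287, 0, 0, 0, 0, 0.02],
  [-0.042, -0.323, 0, 0, 0, 0, 0.02],
  [-0.047, -0.359, 0, 0, 0, 0, 0.02],
  [-0.051, -0.395, 0, 0, 0, 0, 0.02],
  [-0.056, -0.426, 0, 0, 0, 0, 0.02],
])

```text
clock: 16.2
tcp_pos: [0.5256, -0.1173, 0.2741]
ee_rot: [-0.14, -3.136, -0.001]
force: [1.2, -0.7, -0.8]
grip_width: 0.0307
```

Emit:
arm_command([
  [0, 0, 0.01, 0, 0, 0, 0.02],
  [0, 0, 0.018, 0, 0, 0, 0.02],
  [0, 0, 0.018, 0, 0, 0, 0.02],
  [0, 0, 0.018, 0, 0, 0, 0.02],
])

```text
clock: 16.53
tcp_pos: [0.5257, -0.1141, 0.2559]
ee_rot: [-0.137, -3.135, -0.002]
force: [-0.8, 0.4, 0.2]
grip_width: 0.0308
```

```bash
python3 - <<'E'
from h import *
i=get_image('wrist'); cv2.imwrite('pics/w6.png',cv2.resize(i['pixels'][160:340,160:400,::-1],None,fx=3,fy=3))
s=monitor.read_state();print(s['tcp_pos'],s['ee_rot'],s['force'],s['grip_width'],delta([.5255,-.1157,.256],174.8))
print((proj(i,[[.527,-.1155,.064],[.527,-.1155,.046]])-[160,160])*3)
E
```

```text
[ 0.52615712 -0.11403106  0.25661891] [-1.36178899e-01 -3.13656066e+00 -1.40102786e-03] [-0.22636117  0.27710016  0.65232124] 0.030470568374362798 (array([ 0.5, -1.7,  0.6]), np.float64(0.2))
[[351.3585152  285.6977243 ]
 [351.89019372 250.8117682 ]]
```

View pics/w6.png

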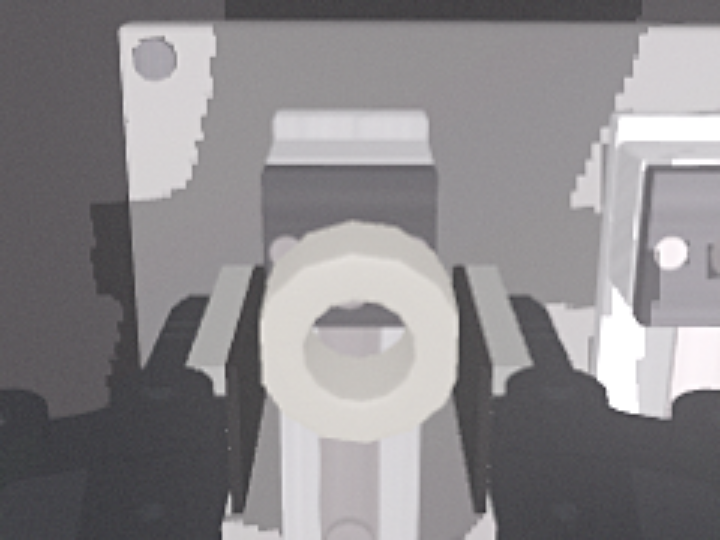

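Looking through the hole, the post top peeks at (350,305) and the bar is centred at x=350. The collar is centred at x=360, so it needs about 2 mm toward −y. I correct that and lower it.

Emit:
arm_command([
  [0.001, -0.0018, 0, 0, 0, 0, 0.02],
  [0.001, -0.0018, 0, 0, 0, 0, 0.02],
  [0.001, -0.0018, 0.006, 0, 0, 0, 0.02],
  [0.001, -0.0018, 0.012, 0, 0, 0, 0.02],
  [0.001, -0.0018, 0.016, 0, 0, 0, 0.02],
  [0.001, -0.0018, 0.02, 0, 0, 0, 0.02],
  [0.001, -0.0018, 0.024, 0, 0, 0, 0.02],
  [0.001, -0.0018, 0.024, 0, 0, 0, 0.02],
])

```text
clock: 17.25
tcp_pos: [0.5251, -0.117, 0.2323]
ee_rot: [-0.139, -3.137, -0.001]
force: [0.8, 0.5, -0.7]
grip_width: 0.0309
```

Emit:
arm_command([
  [0, 0, 0.003, 0, 0, 0, 0.02],
  [0, 0, 0.006, 0, 0, 0, 0.02],
  [0, 0, 0.008, 0, 0, 0, 0.02],
  [0, 0, 0.008, 0, 0, 0, 0.02],
  [0, 0, 0.008, 0, 0, 0, 0.02],
])

```text
clock: 17.67
tcp_pos: [0.5255, -0.1171, 0.2253]
ee_rot: [-0.139, -3.138, -0.0]
force: [-0.1, 0.1, -0.3]
grip_width: 0.0306
```

Emit:
arm_command([
  [0, 0, 0.001, 0, 0, 0, 0.02],
  [0, 0, 0.002, 0, 0, 0, 0.02],
  [0, 0, 0.0025, 0, 0, 0, 0.02],
  [0, 0, 0.0025, 0, 0, 0, 0.02],
])

```text
clock: 18.0
tcp_pos: [0.5256, -0.1172, 0.2235]
ee_rot: [0.139, 3.138, -0.0]
force: [-1.5, 0.2, 3.5]
grip_width: 0.0304
```

Contact is at the expected height, so I release and lift.

Emit:
arm_command([
  [0, 0, 0, 0, 0, 0, 0.036],
  [0, 0, 0, 0, 0, 0, 0.045],
  [0, 0, 0, 0, 0, 0, 0.05],
  [0, 0, 0, 0, 0, 0, 0.05],
  [0, 0, -0.015, 0, 0, 0, 0.05],
  [0, 0, -0.035, 0, 0, 0, 0.05],
  [-0.03, 0, -0.05, 0, 0, 0, 0.05],
  [-0.06, 0, -0.05, 0, 0, 0, 0.03],
  [-0.08, 0, -0.05, 0, 0, 0, 0],
  [-0.08, 0, -0.05, 0, 0, 0, 0],
  [-0.08, 0, -0.05, 0, 0, 0, 0],
  [-0.08, 0, -0.05, 0, 0, 0, 0],
])

```text
clock: 19.0
tcp_pos: [0.6044, -0.1239, 0.2721]
ee_rot: [-0.139, -3.136, -0.001]
force: [-0.7, 0.5, 0.1]
grip_width: -0.0001
```

```bash
python3 - <<'E'
from h import *
i=get_image('wrist'); cv2.imwrite('pics/w7.png',cv2.resize(i['pixels'][90:300,160:400,::-1],None,fx=2.5,fy=2.5))
s=monitor.read_state();print(s['tcp_pos'],s['force'],s['grip_width'],delta([.6085,-.1235,.2175],174.8))
print((proj(i,[[.527,-.116,.064],[.527,-.116,.062],[.527,-.116,.062+.01]])-[160,90])*2.5)
E
```

```text
[ 0.60413199 -0.12389638  0.27224137] [-0.04767978  0.9022605   0.0260404 ] 0.00012320611019919599 (array([-4.4,  0.8, 54.7]), np.float64(0.1))
[[304.21774218  47.87604212]
 [304.15145077  48.38359176]
 [304.49881625  45.72417292]]
```

View pics/w7.png

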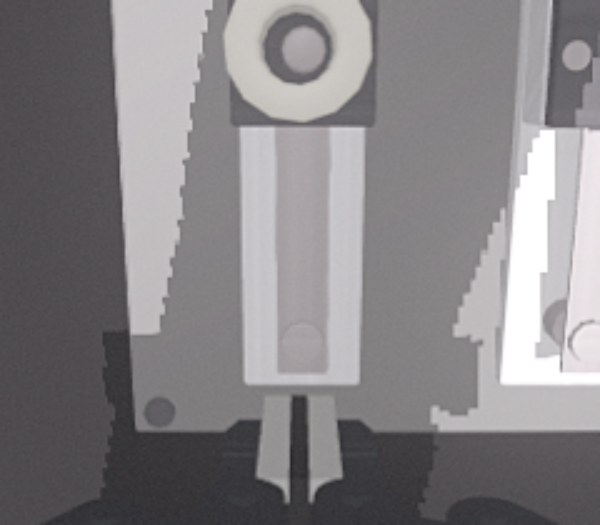

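The collar sits flat around the post: collar centre at crop (298,47), post at (304,49), about 1.3 mm off. I now confirm the press.

Emit:
arm_command([
  [-0.0045, 0.0005, 0.02, 0, 0, 0, 0],
  [-0.0045, 0.0005, 0.04, 0, 0, 0, 0],
  [-0.0045, 0.0005, 0.05, 0, 0, 0, 0],
  [-0.0045, 0.0005, 0.054, 0, 0, 0, 0],
  [-0.0045, 0.0005, 0.054, 0, 0, 0, 0],
  [-0.0045, 0.0005, 0.057, 0, 0, 0, 0],
  [-0.0045, 0.0005, 0.06, 0, 0, 0, 0],
  [-0.0045, 0.0005, 0.063, 0, 0, 0, 0],
  [-0.0045, 0.0005, 0.065, 0, 0, 0, 0],
  [-0.0045, 0.0005, 0.065, 0, 0, 0, 0],
  [-0.0045, 0.0005, 0.065, 0, 0, 0, 0],
])

```text
clock: 19.97
tcp_pos: [0.6102, -0.1243, 0.2085]
ee_rot: [0.139, 3.137, -0.001]
force: [-0.6, -0.3, 3.1]
grip_width: 0.0003
```

Emit:
arm_command([
  [0, 0, 0.0006, 0, 0, 0, 0],
  [0, 0, 0.0012, 0, 0, 0, 0],
  [0, 0, 0.0017, 0, 0, 0, 0],
  [0, 0, 0.0017, 0, 0, 0, 0],
  [0, 0, 0.0017, 0, 0, 0, 0],
])

```text
clock: 20.38
tcp_pos: [0.6101, -0.1242, 0.2065]
ee_rot: [0.139, 3.137, -0.001]
force: [1.9, -1.4, 3.6]
grip_width: 0.0
```

Emit:
arm_command([
  [0, 0, 0.0003, 0, 0, 0, 0],
  [0, 0, 0.0004, 0, 0, 0, 0],
  [0, 0, 0.0004, 0, 0, 0, 0],
  [0, 0, 0.0004, 0, 0, 0, 0],
])

```text
clock: 20.72
tcp_pos: [0.6101, -0.1242, 0.206]
ee_rot: [0.139, 3.138, -0.0]
force: [3.1, -1.2, 2.9]
grip_width: 0.0002
```

Emit:
arm_command([
  [0, 0, 0.0003, 0, 0, 0, 0],
  [0, 0, 0.0003, 0, 0, 0, 0],
  [0, 0, 0.0003, 0, 0, 0, 0],
])

```text
clock: 20.97
tcp_pos: [0.61, -0.1242, 0.2058]
ee_rot: [0.139, 3.138, -0.0]
force: [2.3, -1.7, 4.8]
grip_width: 0.0002
```

Emit:
arm_command([
  [0, 0, 0.0002, 0, 0, 0, 0],
  [0, 0, 0.0002, 0, 0, 0, 0],
  [0, 0, 0.0002, 0, 0, 0, 0],
])

```text
clock: 21.22
tcp_pos: [0.61, -0.1242, 0.2057]
ee_rot: [0.139, 3.137, -0.0]
force: [2.0, -1.2, 5.1]
grip_width: -0.0001
```

Emit:
arm_command([
  [0, 0, 0, 0, 0, 0, 0],
])

```text
clock: 21.3
tcp_pos: [0.6101, -0.1242, 0.2057]
ee_rot: [0.139, 3.138, -0.001]
force: [2.9, -2.1, 6.1]
grip_width: 0.0001
```

Emit:
arm_command([
  [0, 0, 0, 0, 0, 0, 0],
])

```text
clock: 21.38
tcp_pos: [0.6101, -0.1242, 0.2057]
ee_rot: [0.139, 3.137, -0.0]
force: [2.8, -1.0, 5.9]
grip_width: 0.0001
```

Emit:
arm_command([
  [0, 0, 0, 0, 0, 0, 0],
])

```text
clock: 21.47
tcp_pos: [0.6101, -0.1242, 0.2057]
ee_rot: [0.139, 3.138, -0.001]
force: [2.6, -1.2, 6.3]
grip_width: -0.0001
```

The spring is at its stop with about 6 N (about 6.5 N total). I hold a little longer, then let go and retreat.

Emit:
arm_command([
  [0, 0, 0, 0, 0, 0, 0],
  [0, 0, 0, 0, 0, 0, 0],
  [0, 0, 0, 0, 0, 0, 0],
  [0, 0, -0.01, 0, 0, 0, 0],
  [0, 0, -0.04, 0, 0, 0, 0],
  [0, 0, -0.08, 0, 0, 0, 0],
  [0, 0, -0.12, 0, 0, 0, 0],
  [0, 0, -0.15, 0, 0, 0, 0],
  [0, 0, -0.15, 0, 0, 0, 0],
  [0, 0, -0.15, 0, 0, 0, 0],
  [0, 0, -0.15, 0, 0, 0, 0],
  [0, 0, -0.15, 0, 0, 0, 0],
])

```text
clock: 22.47
tcp_pos: [0.6086, -0.1237, 0.3531]
ee_rot: [-0.139, -3.134, -0.002]
force: [0.7, -0.6, -0.2]
grip_width: 0.0002
```

```bash
python3 - <<'E'
from h import *
i=get_image('wrist'); cv2.imwrite('pics/w8.png',cv2.resize(i['pixels'][90:300,150:450,::-1],None,fx=2.5,fy=2.5))
s=monitor.read_state();print(s['clock'],s['tcp_pos'],s['force'],abs(s['joint_velocities']).max())
E
```

```text
22.5167 [ 0.60874467 -0.1237257   0.35298584] [ 0.34623143  0.07597212 -0.49464445] 0.009534108824367086
```

View pics/w8.png

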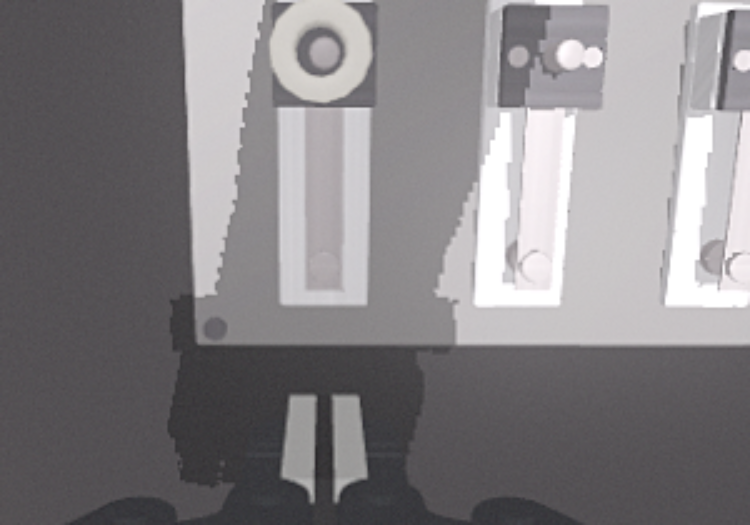

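The collar is flat around the right post at (321,50), all tips are up, and the gripper is clear. I hand in.

```bash
python3 -c "
from rig import close_job
print(close_job())"
```

```text
the job is handed in; nothing more can be done
None
```

The job is handed in at about 22.5 s, with the white collar on the right spring's post. That spring is the tired one, and no verdict came back.

| Spring | Stiffness | Force at stop | Force held |
|---|---|---|---|
| Left | about 1.1 N/mm | about 11 N | 14.5 N |
| Middle | about 1.2 N/mm | about 10 N | 14.7 N |
| Right (tired) | about 0.4 N/mm | about 4–5 N | 8.2 N |

- **Collar:** I set it over the right post. The last pictures show it flat on the clamp bar, about 1.3 mm off the post's centre.
- **Confirmation:** I pressed the right tip to its stop again and held it about 0.5 s at about 6 N vertical, 6.5 N with the sideways part.
- **Final state:** All three tips look up in the last picture, and the gripper is 150 mm above the jig with near-zero force on it. I did not check the bystanders in a last picture, but the arm never came near them.

What did not go to plan:
- **Reaching the stop:** I judged it only by the sudden rise in force, with about ±0.7 N of noise in the readings. On the confirming press that rise was small.
- **First press on the right spring:** its hold reached 8.2 N, above the 7 N figure. That limit applies only to the confirming press.
- **First press on the middle spring:** it showed about 3.6 N sideways, so I released it and pressed again.
- **Collar grip:** the gripper read 30.6 mm on the 34 mm collar, and I did not find out why. The collar still went on without trouble.

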